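# Set the dosing collar of the amber reagent bottle

### The job

In the fume cupboard, set the dose on the amber bottle's dispenser: turn its blue collar until its wing clicks in over the red mark on the white dial plate, and let go. Leave the other dispenser with the yellow collar and the glass beaker as they are.

Things in the scene. Friction and masses are not known exactly. Their poses are not given: they have to be found in the camera images.
- amber_dispenser: Amber bottle, 86 mm across, with a white dispenser on top; fixed to the bench. Origin: centre of its underside; z up along the barrel axis. White dial plate 116 mm across, top at 188 mm; fixed barrel 40 mm across, top at 241 mm. Ticks on the plate at -45, -15, +15 and +45 degrees from the body's x axis (counter-clockwise from above); the broad red one at +15 is the mark, the others are thin black.
- blue_collar (a joint): Blue ring, 60 mm across, round the amber bottle's barrel, with one radial wing 12 mm thick, 28 to 62 mm from the axis, 194 to 236 mm above the bench. Rad, grows counter-clockwise from above; at 0 the wing is on the -45 degree tick. Clicks at 0, 0.524, 1.047 (red mark), 1.571 (end); released between, it springs to the nearer. Takes 2 to 5 N at the wing. Starts between 0 and 0.6.
- yellow_collar (a joint): The same kind of collar, but yellow, on the other dispenser: a clear bottle of the same build and height, also fixed, 260 to 540 mm away to the side. Same angles; it starts at 0.524 and must stay there.
- beaker: Loose glass beaker, 68 mm across, 85 mm high, on the bench between the two dispensers. Origin: centre of its underside. (Beyond it, on the far side, a fixed white rack of stoppered tubes, 141 mm high.)

How it is judged (in metres and radians):
At the end, for the whole second after the job is handed in: The blue collar stays within 10 degrees of the red mark's click; the yellow collar is within 10 degrees of its starting click; the beaker stands upright within 20 mm of its starting place (value of joint blue_collar between 0.872 and 1.222 rad and value of joint yellow_collar between 0.35 and 0.7 rad and distance of beaker from where it was at the start of the episode below 0.02 m and angle between beaker's own z axis and vertical below 0.17 rad); the robot touches nothing.
It fails at once if the yellow collar is turned more than 10 degrees (value of joint yellow_collar below 0.35 rad or value of joint yellow_collar above 0.7 rad).
It fails at once if the beaker is moved more than 20 mm or tipped (distance of beaker from where it was at the start of the episode above 0.02 m or angle between beaker's own z axis and vertical above 0.35 rad).
It also fails if it takes over 35 s, if anything falls off the work surface, if the arm or the gripper's body presses on something with over 40 N, if the wrist force passes 120 N, or if a joint passes its speed limit or range.

### The arm

A 6-joint arm with a two-finger parallel gripper is mounted at the origin on the work surface. World frame = base frame: x ahead of the robot, y to its left, z up, the work surface at z = 0. Lengths are in mm, angles in rad, forces in N, time in s.
With the tool pointing down it reaches from about 350 to 775 mm from the base axis. Payload 7.3 kg.
Tool frame: the origin (TCP) lies at the very end of the fingers, on their centre line; the grasp point (between the pads) lies 19 mm behind it; x points along the fingers, z is the direction in which the jaws open and shut, and the axes are right-handed (so a half turn about x gives the same grasp; the last joint's range is limited). The gripper opens to 92 mm and grips with 3 to 60 N. Pads are 19 mm wide; open, the fingers measure 130 mm over their backs; the gripper's body (75 mm by 190 mm) begins 47 mm behind the grasp point.
Start: joints at [0.954, 0.342, 1.524, -0, 1.275, -0.146], TCP at [238.129, 467.91, 226.741] pointing down, gripper open.
Joint ranges: [-2.53, 2.53], [-0.77, 2.02], [0.04, 2.7], [-1, 4.14], [0.28, 2.66], [-3.11, 3.11]. Speed limits (rad/s): [2.57, 2.57, 3.14, 3.14, 3.14, 3.14].

### API

Orientations are given as [roll, pitch, yaw] about the fixed x, y, z axes, in that order (R = Rz(yaw) Ry(pitch) Rx(roll)).
In Python, from plant import * gives the robot as it stands.
- The arm moves only by the tool carry_out, never from a script. Its argument "rows" is a list of rows, each a list of 4 numbers: the shift along the world's x, y, z in mm, then the turn about the world's z in degrees. In form: [[x, y, z, twist], ...]. A call has 1 to 20 rows; each row is the pose to reach, as a shift and turn from the pose measured when the call began; what a row does not reach only later rows make up. A row lasts 1/12 s, in which the tool goes at most 41.7 mm and 7.16 degrees, less where a joint would pass 70% of its speed; a pose out of reach is approached as far as the arm can. A call with a gripper value outside its range is refused whole. "hand" is the finger opening in mm, from 0 to 91.8, set as the call begins (left out, the last holds). The fingers move at their own pace and stop on an object; the grip force is fixed at half the most. Time passes only in rows, so rows that repeat a pose let the fingers close. It gives the time, the measured TCP pose, the force and the opening at its end, in the units of the state.
- get_obs(): the state, without advancing time (a new reading comes with each control period).
- capture(name): name is "scene" or "top" or "wrist"; returns the picture (480x640x3 uint8, red, green, blue); there is no depth.
- camera_info(name): a dict with "camera_matrix" (3x3 intrinsics, pixels), "dist" ([k1, k2, p1, p2, k3] as OpenCV has them; the pictures are not rectified), "pose" (4x4, takes a point from camera to world coordinates); the wrist camera has in their place "mount" (4x4, takes a point from camera to tool coordinates, whose origin is the TCP and whose axes are the tool frame's). Camera axes: x right, y down, z forward; pixel columns grow to the right and rows downward; lengths in mm; the calibration is good to about 2 mm. A picture is of the moment at which its call begins: read the wrist's pose just before it. camera_info takes no time and is no camera call.
- close_job(): hands the job in, once; it reports no verdict.
The state is a dict: "time": time; "joint_positions": joint angles; "dq": joint speeds; "tau": joint torques, N m; "tool_pos": TCP position; "tcp_rot": TCP orientation; "contact_force": force on the tool from outside, world axes, zero at the start; "moment": the same for the moment, N m; "grip_width": finger opening in mm.
Only numpy, scipy, OpenCV 4.12 (cv2) and the standard library are available. Lean on these libraries where they do the work, as an engineer would, in place of code of your own. Each camera call takes 0.05 s, during which the arm holds its last target. There are 200 camera calls.

## Working session

There is one attempt and no reset: what is moved stays moved. The work goes in short steps, Python scripts to look and compute and a tool call to move; the robot and the scene stay as the last step left them, time stands still between calls to the robot, and variables do not carry over. Pictures are saved under pics/ and viewed, about 8 in all and at most 12, crops included, and the job is handed in when it is done.

Besides the shell and the picture viewer there is one more tool, called after "Call:" by a JSON object that holds its "api" and its "payload". carry_out: Moves the arm, as the interface text tells. Its arguments: {"type":"object","properties":{"rows":{"type":"array"},"hand":{"type":"number"}},"required":["rows"]}

```bash
mkdir -p pics; python3 - <<'E'
from plant import *
import cv2,numpy as np
o=get_obs();print(o)
for n in("scene","top"):
    i=camera_info(n);print(n,np.round(i["camera_matrix"],1).tolist(),i["dist"],np.round(i["pose"],3).tolist())
    cv2.imwrite(f"pics/{n}0.png",capture(n)[:,:,::-1])
E
```

```text
{'time': 0.0, 'joint_positions': array([ 9.54009132e-01,  3.42746142e-01,  1.52500680e+00,  2.08692735e-05,
        1.27541262e+00, -1.46010636e-01]), 'dq': array([ 0.00119216, -0.00020539, -0.00081279,  0.00037011, -0.00029731,
        0.00034794]), 'tau': array([-1.45336493e-03, -4.31239522e+01, -2.44216633e+01,  7.17455777e-02,
        5.59667917e-02, -8.70640656e-05]), 'tool_pos': array([237.87066546, 467.56414562, 226.03638241]), 'tcp_rot': array([ 2.98289549,  1.56922329, -2.20027614]), 'contact_force': array([-0.49186965, -0.1225636 ,  0.31311817]), 'moment': array([-0.00542563, -0.00880235, -0.01890778]), 'grip_width': 91.76896039713142}
scene [[505.3, 0.0, 318.9], [0.0, 505.3, 246.6], [0.0, 0.0, 1.0]] [-0.06806192  0.          0.          0.          0.        ] [[-0.297, 0.736, -0.608, 1058.42], [0.955, 0.22, -0.2, 177.625], [-0.013, -0.64, -0.769, 840.136], [0.0, 0.0, 0.0, 1.0]]
top [[454.5, 0.0, 315.3], [0.0, 454.5, 240.0], [0.0, 0.0, 1.0]] [-0.11597152  0.          0.          0.          0.        ] [[0.012, -0.991, 0.131, 393.459], [-1.0, -0.014, -0.017, 12.121], [0.018, -0.131, -0.991, 809.373], [0.0, 0.0, 0.0, 1.0]]
```

View pics/top0.png

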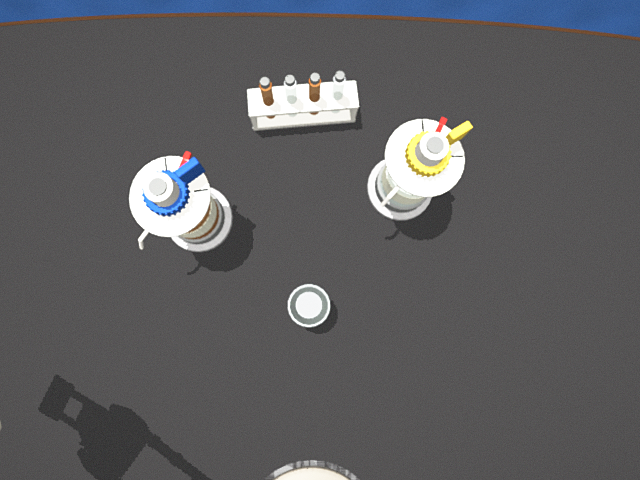

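View pics/scene0.png

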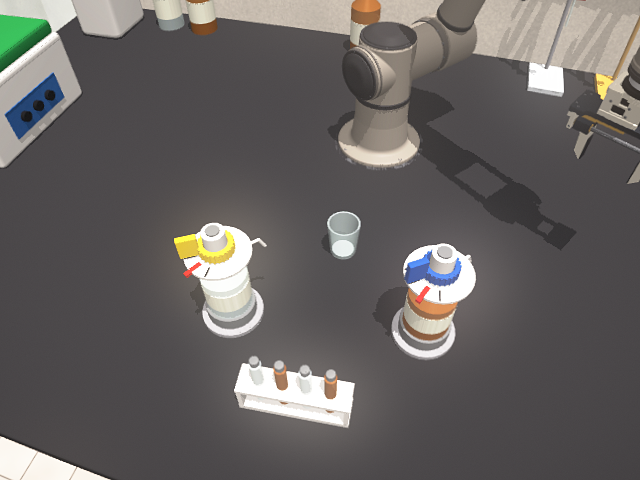

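Top view: the amber dispenser is at about (170,196) with its blue wing pointing to (200,168). The red mark is near (184,160), the yellow dispenser near (425,158) and the beaker near (309,306). I'll enlarge the amber dispenser.

```bash
python3 - <<'E'
import cv2
a=cv2.imread("pics/top0.png")[140:250,115:245]
cv2.imwrite("pics/c1.png",cv2.resize(a,None,fx=5,fy=5,interpolation=cv2.INTER_CUBIC))
E
cat > h.py <<'E'
from plant import *
import cv2,numpy as np
def ray(n,px):
    i=camera_info(n);P=np.array(i["pose"]);u=cv2.undistortPoints(np.array([[px]],float),np.array(i["camera_matrix"]),np.array(i["dist"])).ravel()
    return P[:3,3],P[:3,:3]@np.array([*u,1])
def atz(n,px,z):
    o,d=ray(n,px);return o+d*(z-o[2])/d[2]
def proj(n,p):
    i=camera_info(n);T=np.linalg.inv(np.array(i["pose"]))
    return cv2.projectPoints(np.array(p,float).reshape(-1,3),cv2.Rodrigues(T[:3,:3])[0],T[:3,3],np.array(i["camera_matrix"]),np.array(i["dist"]))[0].reshape(-1,2)
E
```

```text
(no output)
```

View pics/c1.png

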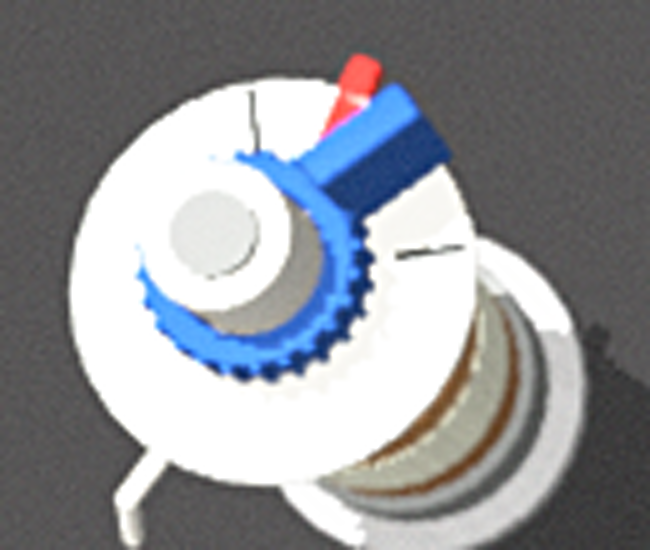

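```bash
python3 - <<'E'
from h import *
f=lambda x,y:(115+x/5,140+y/5)
def A(x,y,z):return atz("top",f(x,y),z)[:2]
b=A(217,236,241);p=A(273,282,188);print("barrel",b,"plate",p,"diam",A(68,282,188)-A(478,282,188))
c=(b+p)/2
for n,q,z in[("t+45o",(254,92),188),("t+45i",(258,150),188),("red o",(363,58),188),("red i",(335,130),188),("t-45o",(462,247),188),("t-45i",(398,257),188),("wing tipL",(400,85),236),("wing tipR",(420,115),236)]:
    v=A(*q,z)-c;print(n,np.round(v,1),np.hypot(*v).round(1),np.degrees(np.arctan2(v[1],v[0])).round(1))
k=atz("top",(309,290),85);print("beaker",atz("top",(309,304),85))
print("yellow",atz("top",(425,158),188), "ybarrel",atz("top",(435,146),241))
s=atz("scene",(443,252),241);print("scene barrel",s,"proj plate centre in scene",proj("scene",[[*c,188],[*c,241]]))
E
```

```text
barrel [534.77602532 206.47687098] plate [534.76542299 207.59418798] diam [ -0.99100235 117.85873694]
t+45o [55.6  9.7] 56.4 9.9
t+45i [38.4  7.4] 39.1 10.9
red o [ 65.8 -21.3] 69.2 -18.0
red i [ 44.4 -14.6] 46.7 -18.1
t-45o [ 10.6 -52.8] 53.8 -78.7
t-45i [  7.5 -34.8] 35.6 -77.8
wing tipL [ 42.4 -45.1] 61.9 -46.7
wing tipR [ 34.3 -50.8] 61.3 -56.0
beaker [387.18943459   8.79965933  85.        ]
yellow [ 596.75185714 -154.30615355  188.        ] ybarrel [ 596.35343491 -154.11295723  241.        ]
scene barrel [540.53808823 206.71278247 241.        ] proj plate centre in scene [[437.97292465 270.09546816]
 [443.75904756 249.25684105]]
```

```bash
python3 - <<'E'
from h import *
from scipy.spatial.transform import Rotation as R
o=get_obs();M=R.from_euler("xyz",o["tcp_rot"]).as_matrix();j=M[:,2];print(M.round(3),"jaw",np.degrees(np.arctan2(j[1],j[0])))
for a in(-50,-40,-30,-18.5,-16):
    print(a,np.round(np.array([535.5,207])+52*np.array([np.cos(np.radians(a)),np.sin(np.radians(a))]),1))
print(o["tool_pos"])
E
```

```text
[[-0.001 -0.891  0.454]
 [-0.001  0.454  0.891]
 [-1.     0.    -0.001]] jaw 63.023910013150605
-50 [568.9 167.2]
-40 [575.3 173.6]
-30 [580.5 181. ]
-18.5 [584.8 190.5]
-16 [585.5 192.7]
[237.90246652 467.60578139 226.1258097 ]
```

Call:
{"api": "carry_out", "payload": {"rows": [[0,0,35,0],[0,0,70,0],[25,-23,74,-2],[50,-46,74,-4],[75,-69,74,-6],[100,-92,74,-8],[125,-115,74,-10],[150,-138,74,-12],[175,-160,74,-14],[200,-183,74,-16],[225,-206,74,-18],[250,-229,74,-20],[275,-252,74,-22],[300,-275,74,-23],[320,-292,74,-23],[331,-300,74,-23],[331,-300,74,-23],[331,-300,74,-23],[331,-300,74,-23]], "hand": 46}}

```text
time: 1.68
tool_pos: [568.2, 168.1, 299.8]
tcp_rot: [2.675, 1.568, -2.909]
contact_force: [0.8, 0.1, 0.1]
grip_width: 46.5
```

```bash
python3 - <<'E'
from h import *
o=get_obs();print(o["tool_pos"],o["tcp_rot"],o["grip_width"],o["joint_positions"],o["contact_force"])
a=capture("wrist");i=camera_info("wrist");print(i)
cv2.imwrite("pics/w1.png",a[:,:,::-1])
cv2.imwrite("pics/t1.png",capture("top")[:,:,::-1])
E
```

```text
[568.1884727  168.13229374 299.82303331] [ 2.67544149  1.56845046 -2.90873143] 46.47526165011021 [ 1.58498208e-01  4.30955813e-01  1.18851217e+00 -1.74471809e-04
  1.52446406e+00 -5.40505890e-01] [0.7972784  0.1083275  0.07015117]
{'camera_matrix': array([[413.1126378 ,   0.        , 319.56990984],
       [  0.        , 413.1126378 , 247.28485055],
       [  0.        ,   0.        ,   1.        ]]), 'dist': array([-0.02025055,  0.        ,  0.        ,  0.        ,  0.        ]), 'mount': array([[ 1.03861642e-03, -2.70797747e-01,  9.62635706e-01,
        -1.57729617e+02],
       [ 4.29037000e-04, -9.62636016e-01, -2.70798297e-01,
         7.30518223e+01],
       [ 9.99999369e-01,  6.94261894e-04, -8.83627323e-04,
         1.52224322e-02],
       [ 0.00000000e+00,  0.00000000e+00,  0.00000000e+00,
         1.00000000e+00]])}
```

View pics/w1.png

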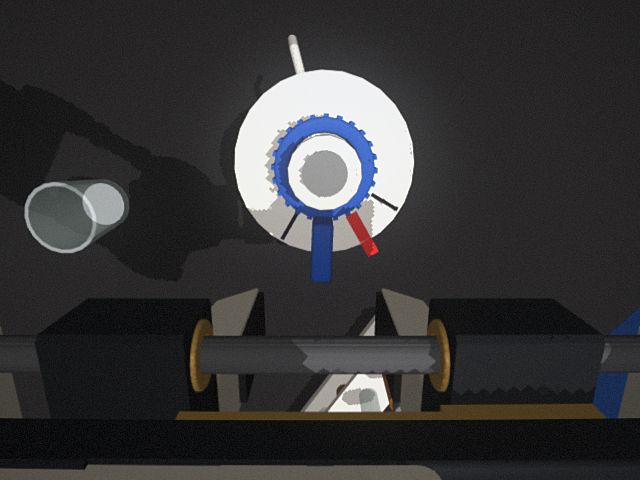

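Wrist view: the wing spans (322,215) to (321,280), lined up between the fingers, which sit at about x = 255 and 385. The barrel top is at (324,173) and the red mark at (362,235). Next I'll get positions from it.

```bash
python3 - <<'E'
from h import *
from scipy.spatial.transform import Rotation as R
o=get_obs();i=camera_info("wrist");T=np.eye(4);T[:3,:3]=R.from_euler("xyz",o["tcp_rot"]).as_matrix();T[:3,3]=o["tool_pos"]
P=T@i["mount"]
def A(px,z):
    u=cv2.undistortPoints(np.array([[px]],float),i["camera_matrix"],i["dist"]).ravel();d=P[:3,:3]@np.array([*u,1]);c=P[:3,3];return (c+d*(z-c[2])/d[2])[:2]
b=A((324.5,172.5),241);p=A((324,160),188);print(b,p)
for px,z in[((321.5,279),236),((321.5,250),236),((374,253),188),((352,215),188),((282,237),188),((397,208),188)]:
    v=A(px,z)-(b+p)/2;print(v,np.hypot(*v),np.degrees(np.arctan2(v[1],v[0])))
E
```

```text
[536.11000557 210.04925591] [534.34895194 212.37324693]
[ 38.78137123 -48.41752022] 62.03427294181143 -51.306038232705156
[ 27.66828987 -35.26539548] 44.823904146370104 -51.883213963004096
[ 65.3807079  -24.30289945] 69.75147228997848 -20.390785830719935
[ 36.53102408 -14.20500839] 39.19563730754314 -21.248460583555513
[ 10.41467668 -55.96978678] 56.93050607943036 -79.45914105827023
[56.1719173   8.54017895] 56.81741765911206 8.644843889995233
```

Call:
{"api": "carry_out", "payload": {"rows": [[0,1,-25,-1],[0,1,-50,-1],[0,1,-75,-1],[0,1,-90,-1],[0,1,-95,-1],[0,1,-95,-1],[0,1,-95,-1]], "hand": 46}}

```text
time: 2.37
tool_pos: [568.3, 170.1, 206.4]
tcp_rot: [-1.864, 1.571, -1.181]
contact_force: [-0.0, -0.3, 0.4]
grip_width: 46.1
```

Call:
{"api": "carry_out", "payload": {"rows": [[0,0,0,0],[0,0,0,0],[0,0,0,0],[0,0,0,0],[0,0,0,0],[0,0,0,0]], "hand": 20}}

```text
time: 2.87
tool_pos: [568.3, 170.0, 206.5]
tcp_rot: [-1.328, 1.57, -0.644]
contact_force: [-0.0, -0.1, 0.7]
grip_width: 20.1
```

Call:
{"api": "carry_out", "payload": {"rows": [[2.7,2,0,4],[5.3,4.5,0,8],[7.7,7,0,12],[9.9,10,0,16],[11.9,13,0,20],[13.6,16,0,24],[15.1,19.3,0,28],[16.1,22,0,31],[17,24.5,0,34],[17.3,25.3,0,35],[17.3,25.3,0,35],[17.3,25.3,0,35],[17.3,25.3,0,35]]}}

```text
time: 3.95
tool_pos: [585.5, 195.2, 206.5]
tcp_rot: [-1.871, 1.571, -0.578]
contact_force: [0.3, -1.1, -0.8]
grip_width: 20.4
```

```bash
python3 - <<'E'
from h import *
cv2.imwrite("pics/w2.png",capture("wrist")[:,:,::-1])
E
```

```text
(no output)
```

View pics/w2.png

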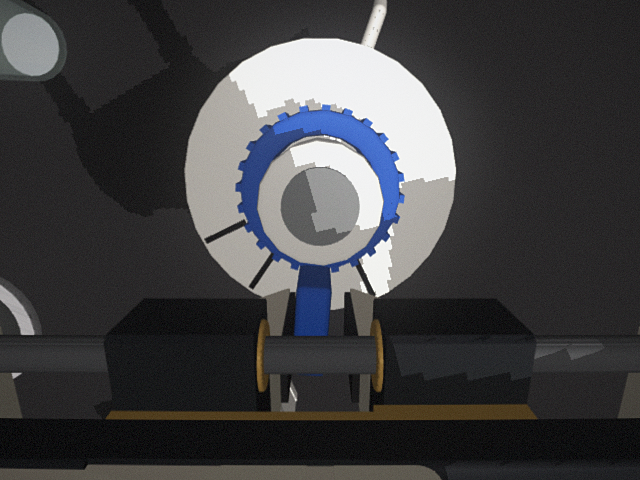

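Wrist view: the wing, at (314,300), is between the -15 tick (262,270) and the +45 tick (366,277). It covers the red mark and sits near the trailing finger. I'll open the fingers and lift clear.

Call:
{"api": "carry_out", "payload": {"rows": [[0,0,0,0],[0,0,0,0],[0,0,0,0],[0,0,0,0],[0,0,0,0]], "hand": 50}}

```text
time: 4.42
tool_pos: [585.6, 195.2, 206.5]
tcp_rot: [-1.167, 1.571, 0.126]
contact_force: [0.7, -0.7, -0.5]
grip_width: 47.6
```

Call:
{"api": "carry_out", "payload": {"rows": [[0,0,25,0],[0,0,50,0],[0,0,75,0],[0,0,95,0],[0,0,95,0],[0,0,95,0]]}}

```text
time: 4.92
tool_pos: [585.9, 195.3, 302.5]
tcp_rot: [-1.087, 1.568, 0.206]
contact_force: [-0.7, 0.3, -0.3]
grip_width: 50.4
```

```bash
python3 - <<'E'
from h import *
o=get_obs();print(o["tool_pos"],o["contact_force"],o["time"])
w=capture("wrist");t=capture("scene")
cv2.imwrite("pics/w3.png",cv2.resize(np.hstack([w,t])[:,:,::-1],None,fx=.62,fy=.62,interpolation=cv2.INTER_AREA))
E
```

```text
[585.93786653 195.32567509 302.49510505] [-0.7351472   0.31894014 -0.29109039] 4.9167
```

View pics/w3.png

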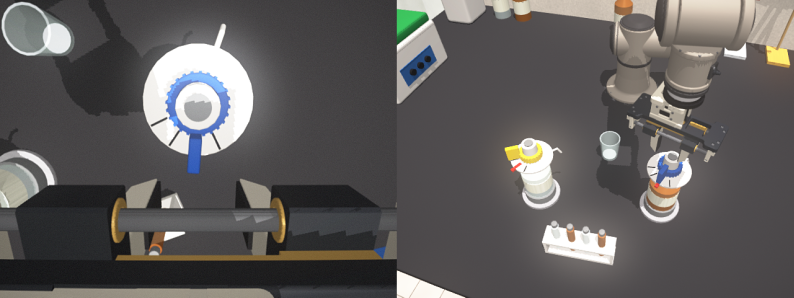

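The wing is over the red mark with the hand clear, and the yellow collar and beaker look untouched. I'll check the angle numerically, then hand in.

```bash
python3 - <<'E'
from h import *
from scipy.spatial.transform import Rotation as R
o=get_obs();i=camera_info("wrist");T=np.eye(4);T[:3,:3]=R.from_euler("xyz",o["tcp_rot"]).as_matrix();T[:3,3]=o["tool_pos"];P=T@i["mount"]
a=cv2.cvtColor(capture("wrist"),cv2.COLOR_RGB2HSV)
m=(cv2.inRange(a,(105,120,40),(130,255,255))>0);m[:238]=0;m[272:]=0;m[:,:280]=0;m[:,360:]=0
y,x=np.nonzero(m);px=(x.mean(),y.mean())
u=cv2.undistortPoints(np.array([[px]],float),i["camera_matrix"],i["dist"]).ravel();d=P[:3,:3]@np.array([*u,1]);c=P[:3,3]
v=(c+d*(236-c[2])/d[2])[:2]-[535.5,209.5];print(px,len(x),np.hypot(*v),np.degrees(np.arctan2(v[1],v[0])))
s0=cv2.imread("pics/scene0.png");s1=capture("scene")[:,:,::-1]
for n,(r,q) in{"yellow":((220,350),(170,270)),"beaker":((208,262),(322,366))}.items():
    print(n,cv2.absdiff(s0[r:][:q[0]] if 0 else s0[r:q[0]] if 0 else s0[r[0]:r[1],q[0]:q[1]] if isinstance(r,tuple) else s0,s1[r[0]:r[1],q[0]:q[1]]).mean())
E
```

```text
(np.float64(314.3097982708934), np.float64(254.6700288184438)) 694 45.245181477030684 -20.07721052934183
yellow 3.6372564102564104
beaker 5.656004489337823
```

```bash
python3 -c "
from plant import *
print(close_job())"
```

```text
the job is handed in; nothing more can be done
None
```

The blue collar is on the red mark's click, and the job was handed in at about 5 s on the robot's clock; no verdict was reported. I straddled the wing with the fingers 20 mm apart and swung it about 31 degrees counter-clockwise. Then I opened the fingers and lifted the tool about 96 mm clear.

- **Blue collar:** after release, the wrist camera puts the wing at -20.1 degrees in the world frame. The same camera put the red mark at about -20.4 to -21.2 degrees, well inside the 10-degree limit. The top camera put the mark at about -18, so the two cameras disagree by 2 to 3 degrees. They also differ by a few millimetres on the bottle's axis, which didn't matter here.
- **Yellow collar and beaker:** both look unmoved in the last scene picture. I didn't measure their poses again. The picture differences there were small (3.6 and 5.7 grey levels); I put them down to the arm's shadow but didn't check that.
- **Contact:** the force readings I saw stayed near 1 N, and the tool was touching nothing at the end.

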